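# Seat the vial caps with the press roller

### The job

Press home all eight push-in vial caps on the rack with the steel press roller: press down on its thin spindle from above with the fingertips, firmly but not hard (well under 25 N), and keep it pressed while you roll it along the deck over the caps, so that it turns rather than being dragged or lifted. Stop it in the shallow cross-groove past the caps and leave it lying there, with all caps flush; press on nothing else and leave the other things where they are.

Things in the scene. Friction and masses are not known exactly. Their poses are not given: they have to be found in the camera images.
- rack: Fixed vial rack, 154 mm long (its x), 115 mm wide (its y), an aluminium deck between rails. Origin at the centre of its underside; x points along the rolling direction, from the roller's starting end to the parking groove; z up. The deck is 30 mm high at the starting end; from there it may slope up or down along x by up to 4.6 degrees, set differently each time and not shown in this pose. Grey guide rails, 103 mm apart, are 44 mm high; 8 mm end bars.
- caps (a point): Middle of the eight caps, were the deck level (30 mm up, rack x = -7 mm), axes as the rack's. White domed push-in caps, 10.6 mm across, up to 3 mm proud, in two rows of four at y = -35 and +35 mm, x = -21, -7, 7 and 21 mm from here; one row under each drum. Each goes down flush against about 3.5 N of friction and stays.
- groove (a point): Middle of the parking groove, were the deck level (30 mm up, rack x = +40 mm), axes as the rack's; with the slope the real groove lies up to 7 mm higher or lower. An 18 mm wide gap across the deck, into which the roller's drums sink about 2 mm and lie still. More deck follows behind it.
- roller: Loose steel press roller, 0.2 to 0.35 kg: two drums 44 mm in diameter and 25 mm wide on a thin spindle 7 mm in diameter, free over 48 mm between them; 98 mm long. Origin at its centre, y its axis. Starts 80 to 87 mm before the groove, resting on the back end bar or on the first caps; rolls freely. 10 to 14 N on the spindle press the caps in, its weight does not; over 25 N spoils the vials.
- roller_center (a point): Centre of the roller, on its axis: 22 mm above the deck, 20 mm in the groove. The spindle's top is 3.5 mm above this point, the drums' top 22 mm. A fingertip that rolls it by the top of the spindle without slipping travels 1.16 times as far as this centre.
- cap_l0 (a joint): Slide of the push-in cap number 1 from the starting end in the row at the rack's +y side: 0 = 3 mm proud of the deck, 0.003 m = flush, fully in.
- cap_l1 (a joint): Slide of the push-in cap number 2 from the starting end in the row at the rack's +y side: 0 = 3 mm proud of the deck, 0.003 m = flush, fully in.
- cap_l2 (a joint): Slide of the push-in cap number 3 from the starting end in the row at the rack's +y side: 0 = 3 mm proud of the deck, 0.003 m = flush, fully in.
- cap_l3 (a joint): Slide of the push-in cap number 4 from the starting end in the row at the rack's +y side: 0 = 3 mm proud of the deck, 0.003 m = flush, fully in.
- cap_r0 (a joint): Slide of the push-in cap number 1 from the starting end in the row at the rack's -y side: 0 = 3 mm proud of the deck, 0.003 m = flush, fully in.
- cap_r1 (a joint): Slide of the push-in cap number 2 from the starting end in the row at the rack's -y side: 0 = 3 mm proud of the deck, 0.003 m = flush, fully in.
- cap_r2 (a joint): Slide of the push-in cap number 3 from the starting end in the row at the rack's -y side: 0 = 3 mm proud of the deck, 0.003 m = flush, fully in.
- cap_r3 (a joint): Slide of the push-in cap number 4 from the starting end in the row at the rack's -y side: 0 = 3 mm proud of the deck, 0.003 m = flush, fully in.
- pot_b: Bystander, loose: white screw-cap specimen pot, 50 mm across, 55 mm high. Origin at the centre of its underside.
- tape_roll: Bystander, loose: roll of label tape, 64 mm, 20 mm high. Origin at the centre of its underside.
- cover_box_a: Bystander, loose: flat box of cover glasses, 34 x 34 x 17 mm. Origin at the centre of its underside.
- marker_blue: Bystander, loose: capped laboratory marker, 132 mm long, 14 mm thick. Origin at the centre of its underside.
- oil_bottle: Bystander, loose: small round bottle, 28 mm across, 57 mm high. Origin at the centre of its underside.
- tweezers: Bystander, loose: steel tweezers lying flat, 126 mm long. Origin at the centre of its underside.

How it is judged:
By the outcome, as a careful person would: the job done as asked, in the order asked, and still so for the second after the job is handed in, with the robot touching nothing.
It also fails if it takes over 67 s, if anything falls off the work surface, if the arm or the gripper's body presses on something with over 40 N, if the wrist force passes 120 N, or if a joint passes its speed limit or range.

### The arm

A 7-joint arm with a two-finger parallel gripper is mounted at the origin on a cart in front of the work surface, level with it; the furniture and walls round the work are solid. World frame = base frame: x ahead of the robot, y to its left, z up, the work surface at z = 0. Lengths are in m, angles in rad, forces in N, time in s.
With the tool pointing down it reaches from about 0.35 to 0.9 m from the base axis. Payload 7.2 kg.
Tool frame: the origin (TCP) lies midway between the tips of the shut fingers; the grasp point (between the pads) lies 19 mm behind it; z points along the fingers, y is the direction in which the jaws open and shut (so a half turn about z gives the same grasp; the last joint's range is limited). The gripper opens to 88 mm and grips with 3 to 60 N. Pads are 20 mm wide; open, the fingers measure 115 mm over their backs; the gripper's body (75 mm by 178 mm) begins 61 mm behind the grasp point.
Start: joints at [-0.068, 0.411, -0.013, 1.596, 0.006, 1.134, -0.082], TCP at [0.625, -0, 0.223] pointing down, gripper open.
Joint ranges: [-2.95, 2.95], [-0.29, 1.99], [-1.47, 1.44], [0.14, 2.54], [-1.03, 4.17], [0.13, 1.85], [-2.86, 2.86]. Speed limits (rad/s): [2.39, 2.39, 3.01, 3.01, 3.14, 3.14, 3.14].

### API

Orientations are given as a unit quaternion [x, y, z, w].
In Python, from plant import manip, cams, order, boxes_of, silhouettes, landmark_of gives the robot as it stands.
- The arm moves only by the tool send_rows, never from a script. Its argument "series" is one flat list of numbers, 7 for each row, row after row: the shift along the tool's x, y, z in cm, then the turn, a rotation vector about the tool's x, y, z in degrees, then the closure, from 0 (fully open) to 1 (shut). A call has 1 to 12 rows; each row is the pose to reach, as a shift and turn from the pose measured when the call began, along the tool's axes at that moment; what a row does not reach only later rows make up. A row lasts 1/10 s, in which the tool goes at most 50 mm and 8.59 degrees, less where a joint would pass 70% of its speed; a pose out of reach is approached as far as the arm can. A call with a gripper value outside its range is refused whole. The fingers move at their own pace and stop on an object; "squeeze" is the grip in N (left out, the last holds). Time passes only in rows, so rows that repeat a pose let the fingers close. It gives the time, the measured TCP pose, the force and the opening at its end, in the units of the state.
- manip.sense(): the state, without advancing time (a new reading comes with each control period).
- cams.get_image(name): name is "scene" or "side" or "wrist"; returns (picture, depth): 384x512x3 uint8, red, green, blue; 384x512 float32, m along the optical axis (not along the pixel's ray), 0 where there is no reading.
- cams.get_calibration(name): a dict with "fx", "fy", "cx", "cy" (pixels), "rvec" (rotation vector, rad) and "tvec" (3), from world to camera coordinates, as OpenCV has them. Camera axes: x right, y down, z forward; pixel columns grow to the right and rows downward; lengths in m; the calibration is good to about 2 mm. A picture is of the moment at which its call begins: read the wrist's pose just before it. get_calibration takes no time and is no camera call; for the wrist camera it gives the pose at the moment of the call.
- order.hand_in(): hands the job in, once; it reports no verdict.
Trained networks look in the newest picture that a camera, given by its name, has taken for a name from the list of things; names that differ only in an ending like _2 or _b are one class to them, and where a whole thing is asked for, a point or a joint stands for the part that bears it (a point fixed in the world has none). Each returns a list of dicts, best first, with "p" (0 to 1); they miss things now and then, are a little off and sometimes report something else, mostly with a low value. They report only what shows in the picture. A call takes as long as a camera call.
- boxes_of(camera, name): "bbox" ([centre column, centre row, width, height] as shares, 0 to 1, of the picture: columns of its width, rows of its height, round what is visible of it).
- silhouettes(camera, name): "region" (384x512 bool, what is visible of it) and "bbox" ([centre column, centre row, width, height] as shares, 0 to 1, of the picture: columns of its width, rows of its height, round what is visible of it).
- landmark_of(camera, name): "at" ([column, row] as shares, 0 to 1, of the picture: columns of its width, rows of its height: a listed point, or the origin of a listed thing).
The state is a dict: "t": time; "joint_pos": joint angles; "joint_vel": joint speeds; "joint_torque": joint torques, N m; "eef_pos": TCP position; "ee_rot": TCP orientation; "force": force on the tool from outside, world axes, zero at the start; "torque": the same for the moment, N m; "grip_width": opening from 0.0 (shut) to 1.0 (fully open).
Only numpy, scipy, OpenCV 4.12 (cv2) and the standard library are available. Lean on these libraries where they do the work, as an engineer would, in place of code of your own. Each camera call takes 0.05 s, during which the arm holds its last target. There are 200 camera calls.

## Working session

There is one attempt and no reset: what is moved stays moved. The work goes in short steps, Python scripts to look and compute and a tool call to move; the robot and the scene stay as the last step left them, time stands still between calls to the robot, and variables do not carry over. Pictures are saved under pics/ and viewed, about 8 in all and at most 12, crops included, and the job is handed in when it is done.

Besides the shell and the picture viewer there is one more tool, called after "Call:" by a JSON object that holds its "method" and its "body". send_rows: Moves the arm, as the interface text tells. Its arguments: {"type":"object","properties":{"series":{"type":"array","items":{"type":"number"}},"squeeze":{"type":"number"}},"required":["series"]}

```bash
mkdir -p pics; cat > h.py <<'E'
import numpy as np, cv2
from plant import manip, cams, order, boxes_of, silhouettes, landmark_of
def cal(n):
    c=cams.get_calibration(n); K=np.array([[c['fx'],0,c['cx']],[0,c['fy'],c['cy']],[0,0,1]]); R=cv2.Rodrigues(np.array(c['rvec'],float))[0]
    return K,R,np.array(c['tvec'],float)
def cloud(n,depth):
    K,R,t=cal(n); v,u=np.mgrid[:384,:512]
    P=np.stack([(u-K[0,2])/K[0,0]*depth,(v-K[1,2])/K[1,1]*depth,depth],-1)
    return (P-t)@R
def ray(n,uv):
    K,R,t=cal(n); d=R.T@np.linalg.solve(K,[uv[0],uv[1],1]); return -R.T@t,d
def save(n,img,s=1): cv2.imwrite('pics/'+n+'.png',cv2.resize(img[...,::-1],None,fx=s,fy=s))
E
python3 - <<'E'
from h import *
ims=[]
for n in ['scene','side','wrist']:
    im,d=cams.get_image(n); save(n+'0',im); X=cloud(n,d); ims.append(im)
    K,R,t=cal(n); print(n,'cam pos',-R.T@t)
    for k in ['rack','caps','groove','roller_center','roller']:
        for r in landmark_of(n,k)[:1]:
            uv=np.array(r['at'])*[512,384]; i=np.clip(uv.astype(int),0,[511,383]); print(k,r['p'],uv.round(1),X[i[1],i[0]].round(4))
    for r in silhouettes(n,'roller')[:1]:
        P=X[r['region']&(d>0)]; print('roller sil',r['p'],len(P),np.percentile(P,[2,50,98],axis=0).round(4).tolist())
cv2.imwrite('pics/all.png',cv2.resize(np.vstack([ims[0],ims[1]])[...,::-1],(400*2*384//384//1*1,1200))[:,:]) if 0 else None
print(manip.sense()['ee_rot'],manip.sense()['force'])
E
```

```text
scene cam pos [0.01243821 0.58467926 0.69231317]
rack 0.69 [239.9 217.2] [0.4848 0.3198 0.0735]
caps 0.5 [195.1 286.8] [0.4203 0.4557 0.0318]
groove 0.8 [228.5 199.7] [0.578  0.2924 0.0272]
roller_center 0.55 [251.  216.9] [0.5061 0.2814 0.0318]
roller sil 0.72 786 [[0.4618, 0.2439, 0.0376], [0.4791, 0.2932, 0.0646], [0.503, 0.3404, 0.0756]]
side cam pos [0.19757924 0.84691708 0.61618695]
rack 0.89 [240.  216.9] [0.519  0.3168 0.029 ]
caps 0.83 [241.6 208.3] [0.5294 0.2942 0.03  ]
groove 0.68 [221.5 203.3] [0.5813 0.296  0.0244]
roller_center 0.9 [255.6 203.3] [0.5094 0.2655 0.031 ]
roller 0.85 [257.2 207.2] [0.4869 0.2983 0.0546]
roller sil 0.6 725 [[0.4624, 0.2449, 0.0339], [0.4818, 0.2881, 0.0607], [0.5058, 0.3414, 0.0733]]
wrist cam pos [0.62550683 0.07438894 0.38305367]
[7.07103271e-01 7.07110291e-01 1.49044463e-05 5.78504583e-06] [0.09536945 0.77888932 0.5606278 ]
```

```bash
python3 - <<'E'
import cv2,numpy as np
a=cv2.imread('pics/scene0.png');b=cv2.imread('pics/side0.png')
c=np.hstack([a[120:320,130:330],b[120:320,150:350]]); cv2.imwrite('pics/c0.png',cv2.resize(c,(800,400),interpolation=cv2.INTER_CUBIC))
cv2.imwrite('pics/s0.png',np.hstack([cv2.resize(x,(400,300)) for x in(a,b)]))
E
```

```text
(no output)
```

View pics/c0.png

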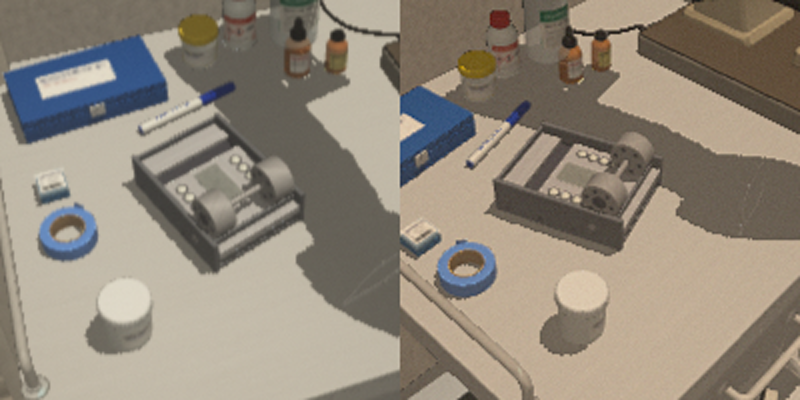

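View pics/s0.png

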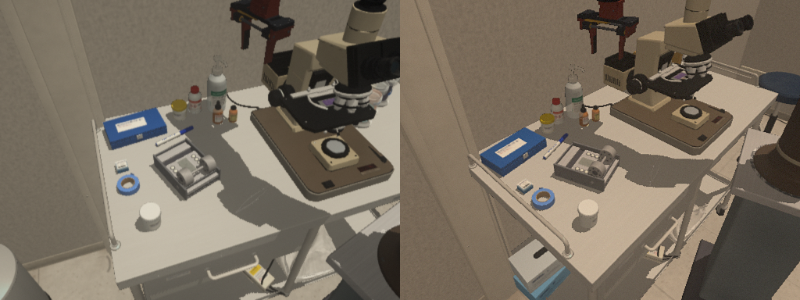

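```bash
python3 - <<'E'
from h import *
for n in ['scene','side']:
    K,R,t=cal(n)
    for P in ([.625,0,.223],[.625,0,.35],[.52,.225,.25],[0,0,0]):
        q=K@(R@P+t); print(n,P,(q[:2]/q[2]).round(),q[2].round(2))
n='side'; im,d=cams.get_image(n); X=cloud(n,d)
m=(d>0)&(X[...,2]>.12)&(X[...,0]>.3)&(X[...,0]<.9)&(abs(X[...,1])<.5)
P=X[m]; H,_,_=np.histogram2d(P[:,0],P[:,1],bins=[np.arange(.3,.91,.1),np.arange(-.5,.51,.1)]); print(H.astype(int))
n='wrist'; save('w0',cams.get_image(n)[0])
E
```

```text
scene [0.625, 0, 0.223] [327.  70.] 0.92
scene [0.625, 0, 0.35] [334.  12.] 0.83
scene [0.52, 0.225, 0.25] [270. 118.] 0.75
scene [0, 0, 0] [554. 346.] 0.71
side [0.625, 0, 0.223] [265.  70.] 0.98
side [0.625, 0, 0.35] [266.  17.] 0.9
side [0.52, 0.225, 0.25] [260. 107.] 0.77
side [0, 0, 0] [504. 216.] 0.9
[[   0    0    0  103 3571 1359    0    0    0    0]
 [   0    1    0  279 2646  415    0    0    0    0]
 [   0    1    0  253 1404 1161    0    0    0    0]
 [ 810  262   13  347  521 1198    0    0    0    0]
 [   0  286  637 1015 2321  723    0    0    0    0]
 [   0    0    0    0    1 2930 4290 5685 5142 9175]]
```

View pics/w0.png

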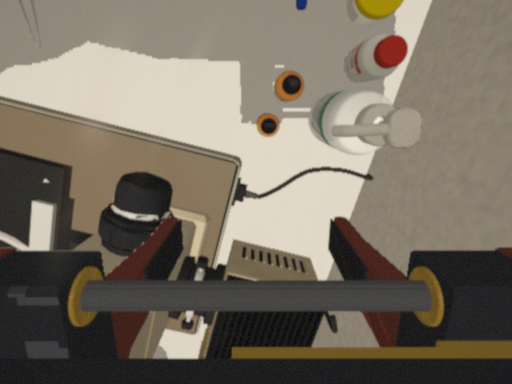

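Call:
{"method": "send_rows", "body": {"series": [0,0,-4,0,0,0,0,5,-2,-4,0,0,0,0,10,-4,-4,0,0,0,0.5,14,-6,-4,0,0,0,1,18,-8,-4,0,0,0,1,22.5,-10.5,-4,0,0,0,1,22.5,-10.5,-4,0,0,0,1,22.5,-10.5,-4,0,0,0,1], "squeeze": 20}}

```text
t: 1.95
eef_pos: [0.5193, 0.2263, 0.2628]
ee_rot: [0.706, 0.708, 0.0, 0.0]
force: [1.1, -0.3, -0.4]
grip_width: 0.495
```

```bash
python3 - <<'E'
from h import *
n='wrist'; im,d=cams.get_image(n); save('w1',im,1.5); np.savez('w1.npz',d=d,im=im); X=cloud(n,d)
print(manip.sense()['t'],manip.sense()['eef_pos'],-cal(n)[1].T@cal(n)[2])
for k in ['rack','caps','groove','roller_center','roller']:
    for r in landmark_of(n,k)[:1]:
        uv=np.array(r['at'])*[512,384]; i=np.clip(uv.astype(int),0,[511,383]); print(k,r['p'],uv.round(1),X[i[1],i[0]].round(4))
for r in silhouettes(n,'roller')[:1]:
    P=X[r['region']&(d>0)]; print('roller sil',r['p'],len(P),np.percentile(P,[2,50,98],axis=0).round(4).tolist())
for r in silhouettes(n,'rack')[:1]:
    m=r['region']&(d>0); P=X[m]; rail=P[(P[:,2]>.039)&(P[:,2]<.049)]
    print('rack',r['p'],np.percentile(P,[1,50,99],axis=0).round(4).tolist(), cv2.minAreaRect(rail[:,:2].astype(np.float32)))
E
```

```text
2.0 [0.52026011 0.22455909 0.26274601] [0.5206614  0.29907099 0.42308868]
rack 0.64 [264.2 110. ] [0.5322 0.297  0.029 ]
caps 0.85 [257.3 112.4] [0.5231 0.2945 0.0289]
groove 0.89 [298.  109.4] [0.5757 0.2982 0.0248]
roller_center 0.57 [231.3 112.3] [0.4911 0.2947 0.0531]
roller 0.6 [229.3 115.9] [0.4885 0.2912 0.0523]
roller sil 0.96 1876 [[0.4675, 0.2447, 0.0419], [0.4891, 0.3065, 0.0677], [0.5094, 0.3395, 0.0725]]
rack 0.84 [[0.4592, 0.2388, 0.0217], [0.5494, 0.2995, 0.0297], [0.6115, 0.3541, 0.0499]] ((0.5357003808021545, 0.29571276903152466), (0.15258105099201202, 0.11506160348653793), 3.3924477100372314)
```

View pics/w1.png

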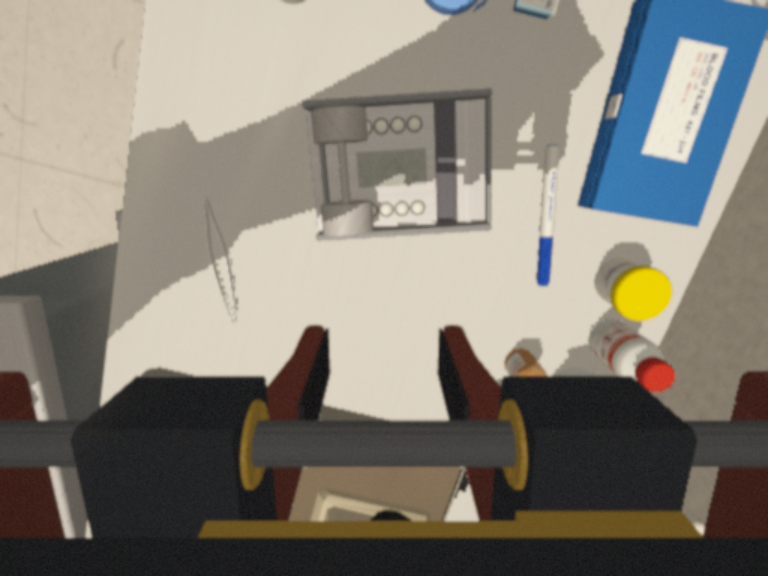

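```bash
cat >> h.py <<'E'
C=np.array([.5357,.2957]); YAW=np.deg2rad(3.39)
def torack(P):
    c,s=np.cos(YAW),np.sin(YAW); q=np.array(P,float).copy(); a=q[...,:2]-C; q[...,0]=a[...,0]*c+a[...,1]*s; q[...,1]=-a[...,0]*s+a[...,1]*c; return q
def measure(Q,c=None):
    "deck profile and roller in rack frame"
    f=Q.reshape(-1,3)
    for x0 in np.arange(-75,75,10):
        m=(abs(f[:,0]*1e3-x0)<4)&(abs(f[:,1])<.018); 
        if m.sum(): print(x0,m.sum(),(np.percentile(f[m,2],[10,50,90])*1e3).round(1))
E
python3 - <<'E'
from h import *
D=np.load('w1.npz'); d=D['d']; Q=torack(cloud('wrist',d)); Q[d==0]=9
measure(Q)
f=Q.reshape(-1,3)
m=(abs(f[:,1])<.018)&(f[:,0]>-.06)&(f[:,0]<-.02)&(f[:,2]>.045)&(f[:,2]<.06); S=f[m]; print('spindle',m.sum(),np.median(S,0),np.polyfit(S[:,1],S[:,0],1))
for s in(-1,1):
    m=(abs(f[:,1]-s*.0365)<.010)&(f[:,0]>-.07)&(f[:,0]<-.01)&(f[:,2]>.06); print('drum',m.sum(),f[m].mean(0),np.percentile(f[m],[2,98],axis=0))
    g=(abs(f[:,1]-s*.035)<.008)&(f[:,0]>-.015)&(f[:,0]<.025); print('caps z',np.percentile(f[g,2],[5,50,95]))
E
```

```text
-75 139 [26.  27.2 28.1]
-65 176 [26.9 33.8 36. ]
-55 125 [26.6 27.6 28.6]
-45 232 [27.4 50.9 53.5]
-35 173 [27.3 28.3 29.3]
-25 172 [27.6 28.6 29.7]
-15 174 [28.1 29.1 30.2]
-5 174 [28.3 29.2 30.3]
5 176 [28.5 29.5 30.6]
15 178 [28.7 29.7 30.7]
25 177 [28.8 29.8 30.8]
35 170 [22.8 24.  25.2]
45 194 [23.3 24.3 28.8]
55 188 [29.4 30.4 31.5]
65 177 [29.6 30.8 31.7]
spindle 173 [-0.04709775  0.00037966  0.0526064 ] [ 0.00194387 -0.0472401 ]
drum 20850 [-0.04290951 -0.04062941  0.35857651] [[-0.0649913  -0.04624754  0.07102185]
 [-0.0120986  -0.03280679  0.37957677]]
caps z [0.0316588  0.35821383 0.36526575]
drum 612 [-0.04676117  0.03654531  0.06841171] [[-0.06563787  0.02669243  0.06117475]
 [-0.02927627  0.04603058  0.07257643]]
caps z [0.02807448 0.0299398  0.0325312 ]
```

Call:
{"method": "send_rows", "body": {"series": [1,-0.5,1,0,0,8,1,2,-1,2,0,0,16,1,3,-1.5,3,0,0,24,1,4,-2,4,0,0,32,1,5,-2.5,5,0,0,40,1,5.5,-3,6,0,0,48,1,6,-3.3,7,0,0,56,1,6.8,-3.8,8,0,0,64,1,6.8,-3.8,9,0,0,72,1,6.8,-3.8,10,0,0,80,1,6.8,-3.85,10,0,0,86.8,1,6.8,-3.85,10,0,0,86.8,1]}}

```text
t: 3.55
eef_pos: [0.4821, 0.2918, 0.1622]
ee_rot: [1.0, 0.026, -0.0, 0.0]
force: [0.7, 0.1, 0.4]
grip_width: 0.002
```

```bash
cat > look.py <<'E'
from h import *
from scipy.spatial.transform import Rotation as Ro
import sys
s=manip.sense(); n='wrist'; im,d=cams.get_image(n); save(sys.argv[1],im,1.5); Q=torack(cloud(n,d)); Q[d==0]=9
print('t',s['t'],'tcp',s['eef_pos'].round(4),'rack frame',torack(s['eef_pos']).round(4),'F',np.round(s['force'],2),'w',s['grip_width'],'xaxis yaw',np.rad2deg(np.arctan2(*Ro.from_quat(s['ee_rot']).as_matrix()[[1,0],0]))-3.39,'rpy',Ro.from_quat(s['ee_rot']).as_euler('xyz',degrees=True).round(2), s['joint_pos'].round(2))
measure(Q)
E
python3 look.py w2
```

```text
t 3.55 tcp [0.4821 0.2918 0.1622] rack frame [-0.0537 -0.0007  0.1622] F [0.66 0.05 0.42] w 0.0018702272257011304 xaxis yaw -0.40574827069442865 rpy [1.7995e+02 3.0000e-02 2.9800e+00] [-0.72  0.37  0.11  1.82 -0.05  0.96 -2.1 ]
-75 203 [26.7 27.6 28.5]
-65 338 [27.8 32.7 36.6]
-55 66 [ 27.3  29.6 204.8]
-45 1918 [ 28.8 183.3 205.6]
-35 4361 [264.  265.6 269.3]
-25 5209 [258.6 264.8 265.6]
-15 417 [ 28.9  30.1 260.7]
-5 285 [29.  29.8 30.7]
5 330 [29.2 30.2 31.1]
15 296 [29.4 30.4 31.4]
25 302 [29.5 30.4 31.3]
35 334 [23.7 24.6 25.6]
45 376 [24.  25.1 30.7]
55 346 [30.2 31.1 32. ]
65 367 [30.4 31.3 32.3]
```

View pics/w2.png

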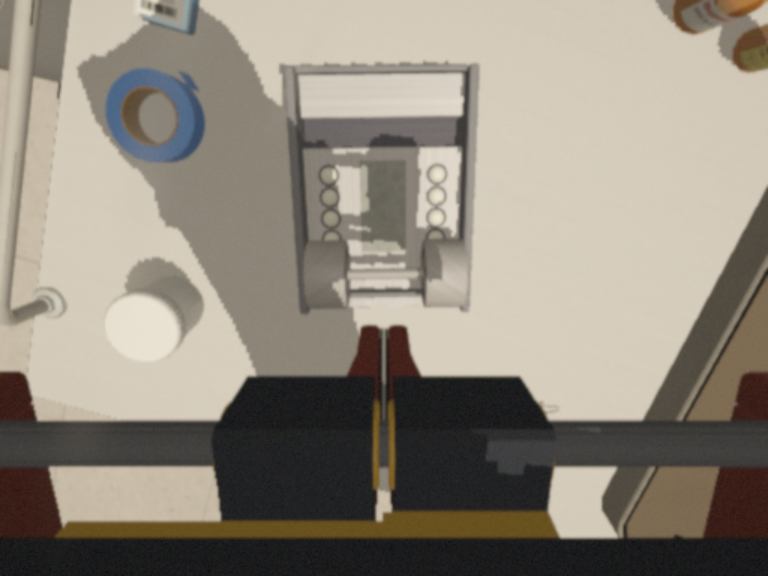

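Call:
{"method": "send_rows", "body": {"series": [0,-0.05,3,0,0,-0.4,1,0,-0.05,6,0,0,-0.4,1,0,-0.05,8,0,0,-0.4,1,0,-0.05,9.2,0,0,-0.4,1,0,-0.05,9.6,0,0,-0.4,1,0,-0.05,9.6,0,0,-0.4,1,0,-0.05,9.6,0,0,-0.4,1]}}

```text
t: 4.3
eef_pos: [0.4829, 0.2928, 0.0675]
ee_rot: [0.999, 0.032, 0.001, -0.0]
force: [0.5, -0.8, 0.0]
grip_width: 0.007
```

```bash
cat > st.py <<'E'
from h import *
s=manip.sense(); print(s['t'],'rack',(torack(s['eef_pos'])*1e3).round(2),'F',np.round(s['force'],2))
E
python3 look.py w3|head -1; python3 - <<'E'
from h import *
for n in ['scene','side']: save(n+'3',cams.get_image(n)[0])
import cv2
a=cv2.imread('pics/scene3.png')[120:270,170:310];b=cv2.imread('pics/side3.png')[130:280,190:330]
cv2.imwrite('pics/c3.png',cv2.resize(np.hstack([a,b]),(784,420),interpolation=cv2.INTER_CUBIC))
E
```

```text
t 4.3 tcp [0.4829 0.2928 0.0675] rack frame [-0.0529  0.0002  0.0675] F [ 0.51 -0.84  0.03] w 0.006728278828023685 xaxis yaw 0.27251421956599353 rpy [-1.7997e+02 -8.0000e-02  3.6600e+00] [-0.7   0.49  0.09  1.9  -0.06  0.75 -2.08]
```

View pics/c3.png

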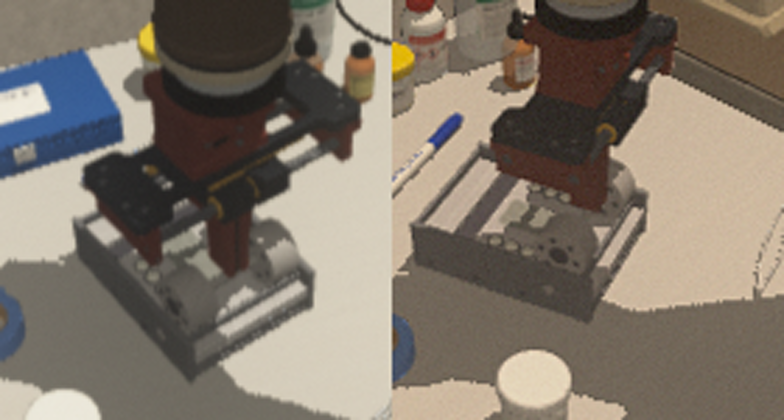

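Call:
{"method": "send_rows", "body": {"series": [-0.1,0,0.4,0,0,0,1,-0.1,0,0.8,0,0,0,1,-0.1,0,0.9,0,0,0,1,-0.1,0,0.9,0,0,0,1,-0.1,0,0.9,0,0,0,1]}}

```text
t: 4.95
eef_pos: [0.4818, 0.2927, 0.0584]
ee_rot: [0.999, 0.032, 0.001, -0.0]
force: [-0.3, 0.1, 0.1]
grip_width: 0.002
```

```bash
python3 st.py
```

```text
4.95 rack [-54.     0.2   58.38] F [-0.28  0.07  0.14]
```

Call:
{"method": "send_rows", "body": {"series": [0,0,0.1,0,0,0,1,0,0,0.2,0,0,0,1,0,0,0.3,0,0,0,1,0,0,0.3,0,0,0,1]}}

```text
t: 5.35
eef_pos: [0.482, 0.2928, 0.0556]
ee_rot: [0.999, 0.032, 0.001, -0.0]
force: [0.2, -0.4, 2.3]
grip_width: 0.005
```

```bash
python3 st.py
```

```text
5.35 rack [-53.78   0.26  55.6 ] F [ 0.19 -0.4   2.34]
```

Call:
{"method": "send_rows", "body": {"series": [0,0,0.05,0,0,0,1,0,0,0.05,0,0,0,1,0,0,0.05,0,0,0,1]}}

```text
t: 5.65
eef_pos: [0.4824, 0.2929, 0.0554]
ee_rot: [0.999, 0.032, 0.001, -0.0]
force: [0.2, -0.6, 5.1]
grip_width: 0.004
```

```bash
python3 st.py
```

```text
5.65 rack [-53.42   0.32  55.43] F [ 0.24 -0.6   5.06]
```

Call:
{"method": "send_rows", "body": {"series": [0,0,0.05,0,0,0,1,0,0,0.1,0,0,0,1,0,0,0.1,0,0,0,1]}}

```text
t: 5.95
eef_pos: [0.4831, 0.2929, 0.0552]
ee_rot: [0.999, 0.032, 0.002, -0.001]
force: [-0.4, -2.1, 9.8]
grip_width: 0.009
```

```bash
python3 st.py
```

```text
5.95 rack [-52.67   0.32  55.2 ] F [-0.36 -2.08  9.79]
```

Call:
{"method": "send_rows", "body": {"series": [0.15,0,0.1,0,0,0,1,0.3,0,0.09,0,0,0,1,0.45,0,0.09,0,0,0,1,0.6,0,0.09,0,0,0,1,0.75,0,0.08,0,0,0,1,0.9,0,0.08,0,0,0,1]}}

```text
t: 6.55
eef_pos: [0.4923, 0.2936, 0.0553]
ee_rot: [0.999, 0.032, 0.002, -0.001]
force: [-2.6, -2.1, 12.2]
grip_width: 0.008
```

```bash
python3 st.py
```

```text
6.55 rack [-43.43   0.43  55.33] F [-2.59 -2.1  12.18]
```

Call:
{"method": "send_rows", "body": {"series": [0.15,0,0.09,0,0,0,1,0.3,0,0.09,0,0,0,1,0.45,0,0.085,0,0,0,1,0.6,0,0.08,0,0,0,1,0.75,0,0.075,0,0,0,1,0.9,0,0.075,0,0,0,1]}}

```text
t: 7.15
eef_pos: [0.5021, 0.2942, 0.0556]
ee_rot: [1.0, 0.031, 0.003, -0.001]
force: [-0.6, -1.1, 10.6]
grip_width: 0.004
```

```bash
python3 st.py
```

```text
7.15 rack [-33.67   0.49  55.6 ] F [-0.58 -1.13 10.63]
```

```bash
cat > rol.py <<'E'
from h import *
import sys
for n in ['scene','side']:
    im,d=cams.get_image(n); Q=torack(cloud(n,d)); f=Q[(d>0)]
    m=(abs(abs(f[:,1])-.0365)<.014)&(abs(f[:,0])<.075)&(f[:,2]>.052)&(f[:,2]<.078)
    for s in(1,-1):
        g=f[m&(f[:,1]*s>0)]
        if len(g)<20: continue
        top=g[g[:,2]>np.percentile(g[:,2],85)]; print(n,s,len(g),'top x',np.median(top[:,0]).round(4),'x rng',np.percentile(g[:,0],[2,98]).round(4),'y',np.percentile(g[:,1],[2,98]).round(4),'ztop',np.percentile(g[:,2],97).round(4))
    save(n+sys.argv[1],im)
s=manip.sense(); print(s['t'],'rack',(torack(s['eef_pos'])*1e3).round(2),'F',np.round(s['force'],2))
E
python3 rol.py 4; python3 - <<'E'
import cv2,numpy as np
a=cv2.imread('pics/scene4.png')[120:270,170:310];b=cv2.imread('pics/side4.png')[130:280,190:330]
cv2.imwrite('pics/c4.png',cv2.resize(np.hstack([a,b]),(784,420),interpolation=cv2.INTER_CUBIC))
E
```

```text
scene 1 298 top x -0.0337 x rng [-0.054  -0.0151] y [0.0234 0.0478] ztop 0.0764
scene -1 266 top x -0.0332 x rng [-0.0544 -0.0209] y [-0.0494 -0.0251] ztop 0.0759
side 1 276 top x -0.0322 x rng [-0.0535 -0.0144] y [0.0248 0.0488] ztop 0.0739
side -1 127 top x -0.0359 x rng [-0.053  -0.0319] y [-0.0495 -0.0245] ztop 0.074
7.25 rack [-33.38   0.49  55.61] F [ 0.69 -1.79  9.98]
```

View pics/c4.png

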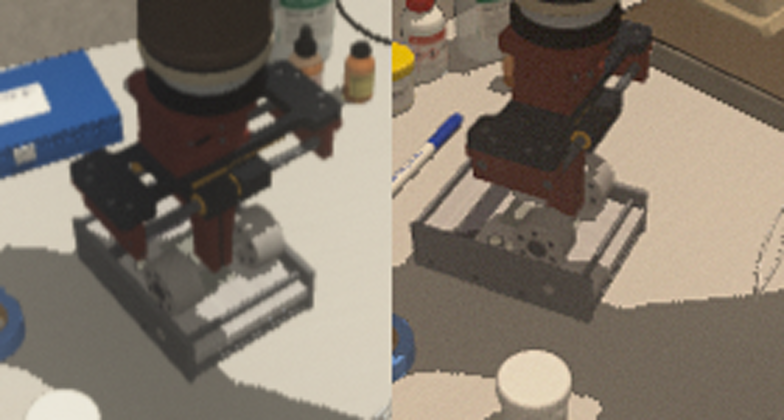

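```bash
cat > fit.py <<'E'
from h import *
from scipy.optimize import least_squares
s=manip.sense()
T=torack(s['eef_pos'])
for n in ['scene','side','wrist']:
    im,d=cams.get_image(n); Q=torack(cloud(n,d)); f=Q[d>0]
    for sg in(1,-1):
        m=(abs(f[:,1]*sg-.0365)<.0095)&(abs(f[:,0]-T[0])<.035)&(f[:,2]>.040)&(f[:,2]<.079); g=f[m]
        if len(g)<60: continue
        r=least_squares(lambda p:np.hypot(g[:,0]-p[0],g[:,2]-p[1])-.022,[T[0],.052],loss='soft_l1',f_scale=.0007)
        print(n,sg,len(g),'cx,cz',(r.x*1e3).round(1),'medres',(np.median(abs(r.fun))*1e3).round(2))
print(s['t'],'rack',(T*1e3).round(2),'F',np.round(s['force'],2))
E
python3 fit.py
python3 - <<'E'
# same fit on first wrist image needs pose then; approximate camera straight down at rack offset
from h import *
from scipy.optimize import least_squares
from scipy.spatial.transform import Rotation as Ro
d=np.load('w1.npz')['d']; K,_,_=cal('wrist')
v,u=np.mgrid[:384,:512]; cx,cy=K[0,2],K[1,2]
P=np.stack([.52066+(u-cx)/K[0,0]*d,.29907-(v-cy)/K[1,1]*d,.42309-d],-1)
f=torack(P)[d>0]
for sg in(1,-1):
    m=(abs(f[:,1]*sg-.0365)<.0095)&(f[:,0]<-.02)&(f[:,0]>-.075)&(f[:,2]>.040)&(f[:,2]<.079);g=f[m]
    r=least_squares(lambda p:np.hypot(g[:,0]-p[0],g[:,2]-p[1])-.022,[-.047,.052],loss='soft_l1',f_scale=.0007); print('start',len(g),(r.x*1e3).round(1))
E
```

```text
scene 1 198 cx,cz [-32.   53.2] medres 0.62
scene -1 180 cx,cz [-31.5  53.5] medres 0.73
side 1 149 cx,cz [-32.   51.2] medres 0.58
side -1 89 cx,cz [-31.2  51.6] medres 0.58
wrist 1 1968 cx,cz [-31.1  50.3] medres 0.35
wrist -1 1965 cx,cz [-30.8  50.2] medres 0.35
7.25 rack [-33.38   0.49  55.61] F [ 0.69 -1.79  9.98]
start 10 [-53.7  50.4]
start 0 [-47.  52.]
```

Call:
{"method": "send_rows", "body": {"series": [0.2,0,0.095,0,0,0,1,0.4,0,0.09,0,0,0,1,0.6,0,0.085,0,0,0,1,0.8,0,0.08,0,0,0,1,1.0,0,0.075,0,0,0,1,1.2,0,0.07,0,0,0,1,1.4,0,0.065,0,0,0,1,1.6,0,0.06,0,0,0,1]}}

```text
t: 8.2
eef_pos: [0.519, 0.2953, 0.0561]
ee_rot: [1.0, 0.031, 0.004, -0.002]
force: [-0.8, -1.4, 9.7]
grip_width: 0.004
```

```bash
python3 fit.py
```

```text
scene 1 196 cx,cz [-17.4  53.5] medres 0.72
scene -1 182 cx,cz [-17.   53.7] medres 0.69
side 1 144 cx,cz [-16.7  51.5] medres 0.62
side -1 93 cx,cz [-16.2  52.2] medres 0.56
wrist 1 1818 cx,cz [-16.2  50.8] medres 0.37
wrist -1 1832 cx,cz [-16.   50.7] medres 0.37
8.2 rack [-16.67   0.6   56.05] F [-0.82 -1.37  9.71]
```

Call:
{"method": "send_rows", "body": {"series": [0.2,0,0.095,0,-0.1,0,1,0.4,0,0.095,0,-0.2,0,1,0.6,0,0.09,-0.1,-0.3,0,1,0.8,0,0.09,-0.1,-0.4,0,1,1.0,0,0.085,-0.2,-0.4,0,1,1.2,0,0.085,-0.2,-0.4,0,1,1.4,0,0.08,-0.2,-0.4,0,1,1.6,0,0.08,-0.2,-0.4,0,1]}}

```text
t: 9.15
eef_pos: [0.5362, 0.2964, 0.0564]
ee_rot: [1.0, 0.031, 0.001, -0.0]
force: [-0.0, -1.1, 9.8]
grip_width: 0.003
```

```bash
python3 fit.py
```

```text
scene 1 193 cx,cz [-2.4 53.9] medres 0.49
scene -1 169 cx,cz [-2.2 53.9] medres 0.65
side 1 144 cx,cz [-1.7 52. ] medres 0.58
side -1 104 cx,cz [-1.5 51.9] medres 0.63
wrist 1 1711 cx,cz [-1.1 51.1] medres 0.35
wrist -1 1709 cx,cz [-1.1 51. ] medres 0.35
9.15 rack [ 0.55  0.69 56.42] F [-0.04 -1.06  9.82]
```

Call:
{"method": "send_rows", "body": {"series": [0.2,0,0.105,0,0,0,1,0.4,0,0.105,0,0,0,1,0.6,0,0.1,0,0,0,1,0.8,0,0.095,0,0,0,1,1.0,0,0.09,0,-0.1,0,1,1.2,0,0.085,0,-0.1,0,1,1.4,0,0.08,0,-0.1,0,1,1.6,0,0.08,0,-0.1,0,1]}}

```text
t: 10.1
eef_pos: [0.5534, 0.2975, 0.0568]
ee_rot: [1.0, 0.031, 0.002, -0.0]
force: [-0.3, -1.1, 9.4]
grip_width: 0.005
```

```bash
python3 fit.py
```

```text
scene 1 184 cx,cz [13.1 54.3] medres 0.71
scene -1 167 cx,cz [12.9 54.5] medres 0.85
side 1 141 cx,cz [13.5 52.1] medres 0.6
side -1 106 cx,cz [13.2 52.2] medres 0.79
wrist 1 1593 cx,cz [14.  51.6] medres 0.35
wrist -1 1589 cx,cz [13.8 51.4] medres 0.35
10.1 rack [17.82  0.75 56.79] F [-0.26 -1.07  9.37]
```

Call:
{"method": "send_rows", "body": {"series": [0.2,0,0.115,0,0,0,1,0.4,0,0.115,0,0,0,1,0.6,0,0.11,0,-0.1,0,1,0.8,0,0.105,0,-0.2,0,1,1.0,0,0.1,0,-0.2,0,1,1.2,0,0.095,0,-0.2,0,1]}}

```text
t: 10.85
eef_pos: [0.5667, 0.2982, 0.0571]
ee_rot: [1.0, 0.031, 0.001, -0.001]
force: [-0.3, -2.0, 10.4]
grip_width: 0.003
```

```bash
python3 fit.py
```

```text
scene 1 196 cx,cz [24.6 54.6] medres 0.74
scene -1 167 cx,cz [24.5 54.7] medres 0.56
side 1 142 cx,cz [25.1 52.4] medres 0.58
side -1 112 cx,cz [25.  52.8] medres 0.69
wrist 1 1492 cx,cz [25.6 51.8] medres 0.34
wrist -1 1475 cx,cz [25.4 51.6] medres 0.36
10.85 rack [31.08  0.68 57.07] F [-0.3  -1.96 10.36]
```

Call:
{"method": "send_rows", "body": {"series": [0.2,0,0.095,0,0,0,1,0.4,0,0.09,0,0,0,1,0.6,0,0.09,0,0,0,1,0.8,0,0.09,0,0,0,1,1.0,0,0.1,0,0,0,1]}}

```text
t: 11.5
eef_pos: [0.5777, 0.2989, 0.0565]
ee_rot: [1.0, 0.03, 0.002, -0.001]
force: [1.2, -0.4, 3.6]
grip_width: 0.003
```

```bash
python3 fit.py
```

```text
scene 1 193 cx,cz [34.5 53.6] medres 0.67
scene -1 178 cx,cz [34.3 53.8] medres 0.83
side 1 148 cx,cz [34.9 51.4] medres 0.57
side -1 112 cx,cz [34.5 51.6] medres 0.52
wrist 1 1425 cx,cz [35.1 50.6] medres 0.37
wrist -1 1406 cx,cz [34.9 50.7] medres 0.35
11.5 rack [42.12  0.68 56.51] F [ 1.18 -0.37  3.56]
```

Call:
{"method": "send_rows", "body": {"series": [0.12,0,0.08,0,0,0,1,0.24,0,0.11,0,0,0,1,0.36,0,0.14,0,0,0,1,0.48,0,0.16,0,0,0,1,0.58,0,0.17,0,0,0,1,0.58,0,0.17,0,0,0,1]}}

```text
t: 12.25
eef_pos: [0.5818, 0.2991, 0.0551]
ee_rot: [1.0, 0.031, 0.0, -0.001]
force: [-5.3, -1.7, 12.6]
grip_width: 0.004
```

```bash
python3 fit.py
```

```text
scene 1 185 cx,cz [37.5 52.9] medres 0.77
scene -1 169 cx,cz [37.6 52.8] medres 0.81
side 1 152 cx,cz [37.7 50.8] medres 0.73
side -1 116 cx,cz [37.7 50.6] medres 0.87
wrist 1 1383 cx,cz [38.1 50.1] medres 0.36
wrist -1 1366 cx,cz [38.1 49.7] medres 0.34
12.25 rack [46.22  0.65 55.12] F [-5.26 -1.74 12.63]
```

Call:
{"method": "send_rows", "body": {"series": [0,0,0.03,0,0,0,1,0,0,-0.1,0,0,0,1,0,0,-0.5,0,0,0,1,0,0,-1.5,0,0,0,1,0,0,-4,0,0,0,1,0,0,-8,0,0,0,1,-4,0,-12,0,0,0,1,-8,0,-14,0,0,0,1,-11,0,-14,0,0,0,1,-11,0,-14,0,0,0,1]}}

```text
t: 13.4
eef_pos: [0.4683, 0.293, 0.1967]
ee_rot: [0.999, 0.032, -0.0, -0.002]
force: [0.8, 0.7, -0.1]
grip_width: 0.007
```

```bash
python3 look.py w9; python3 - <<'E'
from h import *
from scipy.optimize import least_squares
for n in ['wrist','side']:
    im,d=cams.get_image(n); save(n+'9',im); Q=torack(cloud(n,d)); f=Q[d>0]
    for sg in(1,-1):
        m=(abs(f[:,1]*sg-.0365)<.0095)&(abs(f[:,0]-.04)<.035)&(f[:,2]>.040)&(f[:,2]<.079); g=f[m]
        r=least_squares(lambda p:np.hypot(g[:,0]-p[0],g[:,2]-p[1])-.022,[.04,.052],loss='soft_l1',f_scale=.0007); print(n,len(g),(r.x*1e3).round(1))
        for x in (-28,-14,0,14):
            k=np.hypot(f[:,0]-x/1e3,f[:,1]-sg*.035)<.003; k2=(abs(f[:,0]-x/1e3)<.005)&(abs(f[:,1]-sg*.022)<.004)
            if k.sum(): print(sg,x,k.sum(),'cap',(np.median(f[k,2])*1e3).round(2),'deck',(np.median(f[k2,2])*1e3).round(2))
a=cv2.imread('pics/wrist9.png');b=cv2.imread('pics/side9.png')[130:270,180:320]
cv2.imwrite('pics/c9.png',np.hstack([cv2.resize(a[20:240,150:370],(400,400),interpolation=2),cv2.resize(b,(400,400),interpolation=2)]))
E
```

```text
t 13.4 tcp [0.4683 0.293  0.1967] rack frame [-0.0675  0.0013  0.1967] F [ 0.75  0.69 -0.07] w 0.007214323022309693 xaxis yaw 0.29805924741056344 rpy [-179.83   -0.      3.69] [-0.72  0.31  0.1   1.81 -0.04  1.02 -2.12]
-75 154 [ 26.   27.  262.6]
-65 270 [ 27.1  34.1 237.9]
-55 1718 [ 28.1 221.8 241. ]
-45 9634 [298.2 303.  312.4]
-35 9299 [283.5 296.5 299. ]
-25 222 [27.8 28.7 29.6]
-15 231 [28.  28.9 29.8]
-5 256 [28.1 29.1 30. ]
5 261 [28.5 29.5 30.4]
15 263 [28.8 29.7 30.6]
25 266 [28.8 29.8 30.8]
35 340 [23.  24.4 52.7]
45 172 [23.7 51.5 53.5]
55 295 [29.4 30.5 31.6]
65 288 [29.8 30.7 31.6]
wrist 982 [39.4 49.6]
1 -28 23 cap 28.97 deck 292.73
1 -14 26 cap 29.01 deck 28.72
1 0 23 cap 29.5 deck 28.94
1 14 23 cap 29.7 deck 29.44
wrist 980 [39.3 49.5]
-1 -28 23 cap 28.51 deck 292.43
-1 -14 23 cap 28.85 deck 28.42
-1 0 26 cap 29.15 deck 28.69
-1 14 23 cap 29.52 deck 29.19
side 151 [37.1 51.1]
1 -28 3 cap 31.1 deck 400.27
1 -14 6 cap 30.62 deck 29.58
1 0 5 cap 31.27 deck 30.43
1 14 11 cap 50.52 deck 30.88
side 130 [36.9 50.7]
-1 -28 3 cap 28.9 deck 29.7
-1 -14 3 cap 31.21 deck 30.46
-1 0 5 cap 30.3 deck 30.23
-1 14 7 cap 52.26 deck 31.55
```

View pics/c9.png

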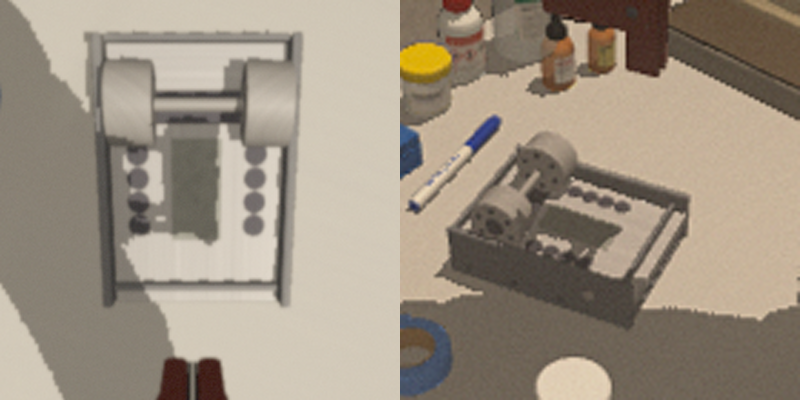

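```bash
python3 -c "
from h import *
print(order.hand_in())"
```

```text
the job is handed in; nothing more can be done
None
```

I rolled the press roller over all eight caps with the shut fingertips on its spindle, and it now lies in the cross-groove. I then lifted the fingers clear and handed the job in at about 13.5 s.

- **Force:** The readings at the end of each move were about 10–12 N down while it was over the caps. The highest reading was 12.6 N, as it seated in the groove. Some readings were just under 10 N (the lowest was 9.4). I did not read the force within a move.
- **Rolling:** From about the first cap onward, the fingertip-to-roller travel ratio was about 1.12–1.15, which fits rolling without slip. Over the first stretch it was about 1.27, so there may have been up to 2–3 mm of slip or arm give at the start.
- **Roller at rest:** The wrist camera puts its centre at rack x = 39.4 mm (groove at 40 mm), 2 mm lower than on the deck. The side camera gives 37 mm, which is about its usual offset from the wrist camera.
- **Caps:** In the wrist depth image, the six caps with deck measured beside them stood 0.3–0.6 mm above it. The first pair had no valid deck reading alongside but matches the deck level nearby. All eight look alike in the last picture, dark rather than the white seen at the start. The side camera had too few points per cap to confirm this.
- **Other things:** The last picture shows nothing disturbed near the rack. I did not measure the bystanders' positions.

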